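# Release the transit lock of a reciprocating shaker

### The job

The shaker on the bench is still in its transit lock. Pull its red captive screw up against the spring, gently enough that the platform stays down on its guide rods, and turn it anticlockwise until its thread catches, then wind it up to its stop so that it stays up by itself. Then slide the platform across to its stop at the dark drive housing, let go, and leave the other things on the bench and on the shaker where they are.

Things in the scene. Friction and masses are not known exactly. Their poses are not given: they have to be found in the camera images.
- shaker: Reciprocating shaker, fixed to the bench: cream base shell 260 mm deep (x), 305 mm wide (y), top 85 mm above the bench, black control panel on its front (-x). At its +y end a dark grey drive housing, y = 152 to 228 mm, top at 132 mm. Origin on the bench under the middle of the base shell; z up; the platform runs along its y.
- platform: Aluminium platform 236 x 236 mm, top 108 mm above the bench, an upright lip (5 mm thick, 32 mm high) along its -y and +y edges, two steel flask clamps 46 mm high at the rear. It only rests by its weight (1.0 to 1.3 kg) on two guide rods: an upward pull on the screw of over about 10 N lifts it off them. Axes and origin: the shaker's while locked; it moves along y.
- screw_head (a point): Centre of the red captive screw's head: a ribbed round knob 32 mm across, 22 mm high, axis vertical, gripped at any angle. It is 62 mm in front (-x) of the platform's middle; at rest 146.5 mm above the bench, its underside 1.5 mm above a steel collar 30 mm across and 26 mm high on the platform. Beside it nothing above the platform is within 75 mm of its axis.
- screw_lift (a joint): Pull-out of the screw in m: 0 at rest, where its plain tip locks the platform (free above about 0.007). A spring pulls it down with 3 N, and 0.25 N more per mm. Somewhere from 0.005 to 0.0125, depending on how its thread happens to lie, it meets the thread in the collar and pulling raises it no further. Wound up to its stop it reads 0.016; once the thread has caught it stays where it is left.
- collar (a point): Top centre of the steel collar, 26 mm above the platform; inside is the thread. Turn the screw anticlockwise (from above): pulled against the thread it rises 2.2 mm per rad and catches within about half a turn. Let go earlier it springs down, keeping its angle; pulled too little it spins or snags (turn back a bit, pull again). Once caught it climbs without a pull to a firm stop 1.9 rad on.
- platform_travel (a joint): Position of the platform along the shaker's y, in m: 0 in the transit lock (only 1 mm of play), 0.025 at its stop next to the drive housing, -0.025 at the other stop. It slides with about 3 N once the lock is released and stays where it is left.
- platform_rise (a joint): How far the platform is lifted off its guide rods, in m; 0 when it rests on them.
- end_lip (a point): Middle of the outer face of the lip on the platform's -y edge (the end away from the drive housing), half-way up it, 124 mm above the bench; 35 mm of the base shell's top (85 mm above the bench) lies free outside it. Pushed there towards the shaker's +y, the platform slides to the drive housing.
- stopper: Black rubber stopper, 40 mm across, 28 mm high, standing on top of the drive housing; leave it. Origin under its centre.
- hex_driver: Screwdriver with yellow handle, 200 mm long, lying on the bench in front of the shaker; leave it. Origin under its middle.
- spare_clamp: Spare steel flask clamp, 80 mm across, 44 mm high, on the bench in front of the shaker; leave it. Origin under its centre.
- flask: Glass conical flask, 82 mm across, 130 mm high, on the bench to the left; leave it. Origin under its centre.
- beaker: Glass beaker, 68 mm across, 90 mm high, on the bench to the left; leave it. Origin under its centre.
- wash_bottle: White wash bottle with red cap, 64 mm across, 150 mm high, on the bench to the left; leave it. Origin under its centre.
- water_bottle: Clear bottle with white cap, 64 mm across, 190 mm high, on the bench to the right; leave it. Origin under its centre.
- burner: Laboratory gas burner, foot 76 mm across, brass tube, 142 mm high, on the bench to the right; leave it. Origin under its centre.

How it is judged:
On the way:
1. the screw has been wound up in its thread, to its stop or within 1.2 mm of it (value of joint screw_lift above 0.0148 m), for 0.2 s.
At the end, for the whole second after the job is handed in: The screw stays wound up, within 1.2 mm of its stop; the platform rests on its guide rods, at rest, within 2.5 mm of its stop at the drive housing (value of joint screw_lift above 0.0148 m and value of joint platform_travel above 0.0225 m and value of joint platform_rise below 0.0005 m and linear speed of platform below 0.01 m/s); the robot touches nothing.
It fails at once if the platform is pulled more than 1 mm up off its guide rods (value of joint platform_rise above 0.001 m).
It fails at once if one of the other things is shifted by more than 30 mm or knocked over (distance of any of stopper, hex_driver, spare_clamp, flask, beaker, wash_bottle, water_bottle, burner from where it was at the start of the episode above 0.03 m or angle between any of stopper, spare_clamp, flask, beaker, wash_bottle, water_bottle, burner's own z axis and vertical above 0.5 rad).
It also fails if it takes over 72 s, if anything falls off the work surface, if the arm or the gripper's body presses on something with over 40 N, if the wrist force passes 120 N, or if a joint passes its speed limit or range.

### The arm

A 6-joint arm with a two-finger parallel gripper is mounted at the origin on the work surface. World frame = base frame: x ahead of the robot, y to its left, z up, the work surface at z = 0. Lengths are in m, angles in rad, forces in N, time in s.
With the tool pointing down it reaches from about 0.35 to 0.85 m from the base axis. Payload 8.1 kg.
Tool frame: the origin (TCP) lies at the centre of the arm's flange, where the gripper is bolted on; the fingertips stand 186 mm ahead of it and the grasp point (between the pads) lies 167 mm ahead of it (robot.grasp_offset is the distance from the TCP to the grasp point, in m); z points along the fingers, y is the line along which they close (so a half turn about z gives the same grasp; the last joint's range is limited). The gripper opens to 93 mm and grips with 3 to 60 N. Pads are 15 mm wide; open, the fingers measure 128 mm over their backs; the gripper's body (75 mm by 188 mm) begins 65 mm behind the grasp point.
Start: joints at [-1.23, 0.13, 1.488, -0, 1.523, -0.085], TCP at [0.248, -0.546, 0.405] pointing down, gripper open.
Joint ranges: [-2.96, 2.96], [-0.89, 2.26], [0.02, 2.5], [-1.34, 4.48], [0, 2.73], [-2.66, 2.66]. Speed limits (rad/s): [2.39, 2.39, 2.79, 3.14, 3.14, 3.14].

### API

Orientations are given as a rotation vector (axis times angle).
In Python, from plant import robot gives the robot as it stands.
- The arm moves only by the tool drive_tool, never from a script. Its argument "moves" is one flat list of numbers, 7 for each row, row after row: the finger opening in mm, from 0 to 93, then the shift along the tool's x, y, z in mm, then the turn, a rotation vector about the tool's x, y, z in degrees. A call has 1 to 8 rows; each row shifts and turns the commanded pose from where the row before left it, along the tool's axes as they then stand; what a row does not reach is not made up. A row lasts 1/10 s, in which the tool goes at most 50 mm and 8.59 degrees, less where a joint would pass 70% of its speed; a pose out of reach is approached as far as the arm can. A call is refused whole if a number of a shift passes 50 or a number of a turn 8.59, either way. A call with a gripper value outside its range is refused whole. The fingers move at their own pace and stop on an object; "grip_force" is the grip in N (left out, the last holds). Time passes only in rows, so rows that do not move let the fingers close. It gives the time, the measured TCP pose, the force, the opening and the grip force at its end, in the units of the state.
- robot.read_state(): the state, without advancing time (a new reading comes with each control period).
- robot.read_camera(name): name is "side" or "top" or "wrist"; returns a dict with "color" (420x560x3 uint8, red, green, blue), "depth" (420x560 float32, m along the optical axis (not along the pixel's ray), 0 where there is no reading), "mtx" (3x3 intrinsics, pixels), "dist_coeffs" ([k1, k2, p1, p2, k3] as OpenCV has them; the pictures are not rectified), "R" (3x3) and "t" (3): a world point X has camera coordinates R X + t. Camera axes: x right, y down, z forward; pixel columns grow to the right and rows downward; lengths in m; the calibration is good to about 2 mm. A picture is of the moment at which its call begins.
- robot.close_job(): hands the job in; it is judged then, once.
The state is a dict: "t": time; "q": joint angles; "dq": joint speeds; "joint_torque": joint torques, N m; "tool_pos": TCP position; "orientation": TCP orientation; "force": force on the tool from outside, world axes, zero at the start; "wrist_torque": the same for the moment, N m; "opening": finger opening in m; "gripper_force": force on a finger pad.
Only numpy, scipy, OpenCV 4.12 (cv2) and the standard library are available. Lean on these libraries where they do the work, as an engineer would, in place of code of your own. Each camera call takes 0.05 s, during which the arm holds its last target. There are 200 camera calls.

## Working session

There is one attempt and no reset: what is moved stays moved. The work goes in short steps, Python scripts to look and compute and a tool call to move; the robot and the scene stay as the last step left them, time stands still between calls to the robot, and variables do not carry over. Pictures are saved under pics/ and viewed, at most 10 in all, crops included, and the job is handed in when it is done.

Besides the shell and the picture viewer there is one more tool, called as a command line: name --argument value ..., lists and objects as JSON in quotes. drive_tool: Moves the arm, as the interface text tells. Its arguments: {"type":"object","properties":{"moves":{"type":"array","items":{"type":"number"}},"grip_force":{"type":"number"}},"required":["moves"]}

```bash
mkdir -p pics; ls
cat > h.py <<'E'
import numpy as np, cv2
from plant import robot
def ray(c,uv,z):
    p=cv2.undistortPoints(np.array([[uv]],float),c["mtx"],c["dist_coeffs"])[0,0]
    R=np.array(c["R"]);t=np.array(c["t"]);o=-R.T@t;d=R.T@np.array([p[0],p[1],1]);return o+d*(z-o[2])/d[2]
def pts(c):
    h,w=c["depth"].shape;v,u=np.mgrid[:h,:w]
    p=cv2.undistortPoints(np.stack([u,v],-1).reshape(-1,1,2).astype(float),c["mtx"],c["dist_coeffs"])[:,0]
    d=c["depth"].reshape(-1,1);X=np.hstack([p*d,d])-np.array(c["t"]);return (X@np.array(c["R"])).reshape(h,w,3)
def red(c):
    k=c["color"].astype(int);m=(k[...,0]>110)&(k[...,1]<70)&(k[...,2]<70)
    n,l,s,ce=cv2.connectedComponentsWithStats(m.astype(np.uint8));return l,[(i,s[i].tolist(),ce[i].round(1)) for i in range(1,n) if s[i,4]>15]
E
python3 - <<'E'
from h import *
a=[]
for n in("top","side"):
    c=robot.read_camera(n);a.append(c["color"]);l,r=red(c);P=pts(c)
    for i,s,ce in r: print(n,s,ce,np.median(P[l==i],0).round(3),ray(c,ce,.1575).round(3))
    cv2.imwrite(f"pics/{n}0.png",c["color"][...,::-1])
print(robot.read_state())
E
```

```text
pics
top [106, 82, 21, 6, 57] [118.3  84.9] [0.933 0.485 0.055] [0.879 0.445 0.157]
top [305, 93, 7, 23, 48] [306.1 106.5] [ 0.851 -0.083  0.04 ] [ 0.801 -0.076  0.157]
top [52, 100, 7, 31, 114] [ 55.1 111.4] [0.859 0.686 0.055] [0.806 0.625 0.157]
top [371, 100, 19, 13, 44] [382.  106.9] [ 0.854 -0.316  0.037] [ 0.8   -0.281  0.157]
top [128, 110, 7, 26, 107] [130.3 125.5] [0.794 0.44  0.055] [0.755 0.4   0.157]
top [57, 143, 43, 13, 244] [ 72.8 147.6] [0.735 0.617 0.055] [0.697 0.559 0.157]
top [283, 212, 13, 13, 130] [289.  218.4] [ 0.498 -0.025  0.157] [ 0.497 -0.025  0.157]
top [103, 271, 13, 12, 117] [108.4 276.8] [0.351 0.436 0.15 ] [0.351 0.432 0.157]
side [272, 175, 12, 11, 27] [277.  178.8] [ 0.505 -0.02   0.154] [ 0.501 -0.017  0.157]
side [331, 329, 16, 18, 226] [338.5 337.2] [0.352 0.442 0.149] [0.353 0.448 0.157]
side [120, 345, 13, 3, 19] [126.8 345.7] [0.779 0.429 0.055] [0.742 0.496 0.157]
side [35, 358, 13, 30, 129] [ 40.3 368.9] [0.933 0.491 0.055] [0.879 0.553 0.157]
side [130, 359, 8, 23, 37] [133.5 369.6] [0.747 0.49  0.066] [0.716 0.543 0.157]
side [119, 383, 13, 37, 214] [127.2 406.1] [0.743 0.561 0.055] [0.708 0.61  0.157]
{'t': 0.1, 'q': array([-1.23042700e+00,  1.31093395e-01,  1.48913374e+00,  9.45543975e-06,
        1.52301888e+00, -8.53585326e-02]), 'dq': array([ 0.00036585, -0.00288795, -0.00174034, -0.00199768, -0.00132974,
       -0.00080192]), 'joint_torque': array([ 6.76737945e-04, -5.61337709e+01, -4.93100059e+01,  7.70213711e-02,
        2.89977214e-02, -4.09378208e-05]), 'tool_pos': array([ 0.24776841, -0.54623495,  0.40380759]), 'orientation': array([-3.06908261e+00, -6.63345615e-01,  3.15366370e-04]), 'force': array([-0.28745063,  0.03531851,  0.14416015]), 'wrist_torque': array([-0.05595718,  0.00397083,  0.0163723 ]), 'gripper_force': 0.0, 'opening': 0.09320350127856117}
```

View pics/top0.png

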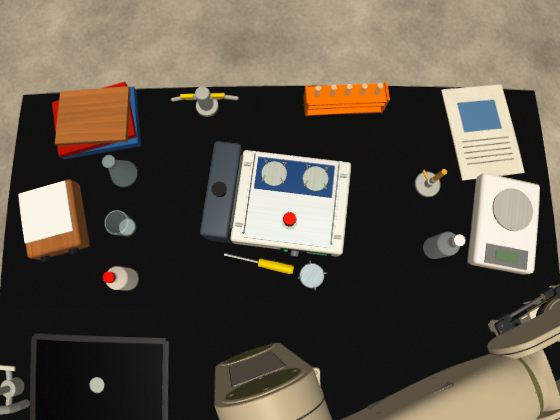

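View pics/side0.png

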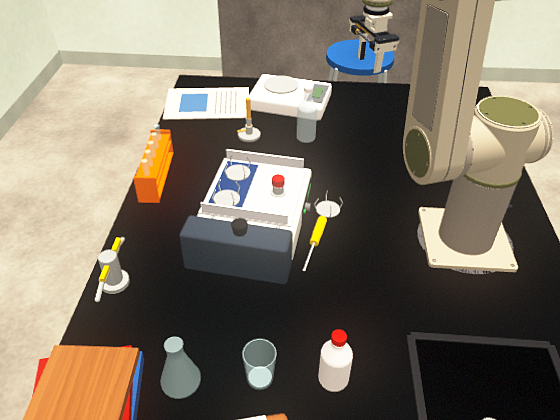

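The top view shows the red knob at pixel (289,218), which gives (0.497,-0.025) with depth top at 0.157 m, as expected. The drive housing with the stopper is on the left (+y), and the side view agrees. I move above the knob now and measure the shaker's yaw after that.

drive_tool --moves '[93, 36.7, -30.9, 0, 0, 0, 0, 93, 36.7, -30.9, 0, 0, 0, 0, 93, 36.7, -30.9, 0, 0, 0, 0, 93, 36.7, -30.9, 0, 0, 0, 0, 93, 36.7, -30.9, 0, 0, 0, 0, 93, 36.7, -30.9, 0, 0, 0, 0]'

```text
t: 0.7
tool_pos: [0.3721, -0.2847, 0.4044]
orientation: [-3.07, -0.663, 0.0]
force: [1.1, -1.3, 0.2]
opening: 0.0931
gripper_force: 0.0
```

drive_tool --moves '[93, 36.7, -30.9, 0, 0, 0, 0, 93, 36.7, -30.9, 0, 0, 0, 0, 93, 36.7, -30.9, 0, 0, 0, 0, 93, 36.7, -30.9, 0, 0, 0, 0, 93, 36.7, -30.9, 0, 0, 0, 0, 93, 36.7, -30.9, 0, 0, 0, 0, 93, 0, 0, 0, 0, 0, 0]'

```text
t: 1.4
tool_pos: [0.4969, -0.022, 0.4042]
orientation: [-3.067, -0.672, -0.0]
force: [-1.1, -1.0, 0.3]
opening: 0.0932
gripper_force: 0.0
```

drive_tool --moves '[70, 0, 0, 0, 0, 0, 8.5, 70, 0, 0, 0, 0, 0, 8.5, 70, 0, 0, 0, 0, 0, 8.5, 70, 0, 0, 0, 0, 0, 8.5, 70, 0, 0, 0, 0, 0, 8.5, 70, 0, 0, 0, 0, 0, 8.5, 70, 0, 0, 0, 0, 0, 8.5, 70, 0, 0, 0, 0, 0, 8.5]'

```text
t: 2.2
tool_pos: [0.4955, -0.0274, 0.4043]
orientation: [2.913, -1.176, -0.001]
force: [0.1, 0.4, 0.5]
opening: 0.0703
gripper_force: 0.0
```

Run:
```python
from h import *
s=robot.read_state();print(s["t"],s["q"].round(3),s["tool_pos"],s["orientation"],s["force"])
print(cv2.Rodrigues(s["orientation"])[0].round(3))
c=robot.read_camera("wrist");cv2.imwrite("pics/w1.png",c["color"][...,::-1]);l,r=red(c);P=pts(c)
for i,st,ce in r: print(st,ce,np.median(P[l==i],0).round(4),ray(c,ce,.1575).round(4))
m=(P[...,2]>.103)&(P[...,2]<.113)&(np.hypot(P[...,0]-.5,P[...,1])<.3)&(c["depth"]>0)
print("plat",cv2.minAreaRect(P[m][:,:2].astype(np.float32)))
m=(P[...,2]>.1365)&(P[...,2]<.1435)&(P[...,1]<-.08)
print("lip",m.sum(),cv2.minAreaRect(P[m][:,:2].astype(np.float32)) if m.sum()>5 else 0)
```

```text
2.2 [-0.159 -0.153  1.77  -0.     1.525  2.18 ] [ 0.49545731 -0.02742968  0.40429039] [ 2.91253258e+00 -1.17634739e+00 -1.35991453e-03] [0.05898808 0.381365   0.47762701]
[[ 0.72  -0.694 -0.001]
 [-0.694 -0.72  -0.   ]
 [-0.001  0.001 -1.   ]]
[252, 194, 44, 47, 1559] [273.7 218. ] [ 0.5013 -0.0292  0.1571] [ 0.5014 -0.0293  0.1575]
plat ((0.5627257823944092, -0.0170087069272995), (0.2693249583244324, 0.23708252608776093), 82.42127227783203)
lip 1805 ((0.5127525329589844, -0.14364086091518402), (0.15129025280475616, 0.03536476194858551), 5.146378993988037)
```

View pics/w1.png

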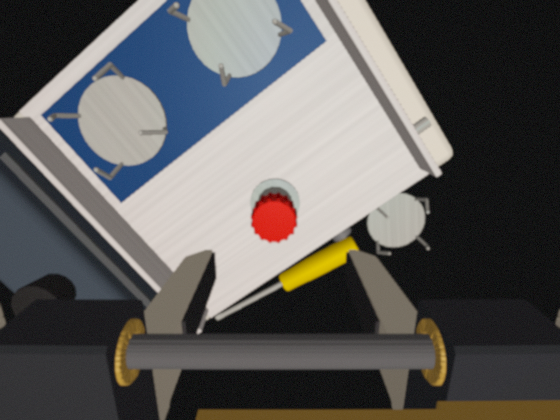

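The wrist view shows the knob top at (274,218), about 6 mm from the tool axis. Its height of 0.157 m agrees. I correct the offset, use up the rest of joint 6's range, and descend.

drive_tool --moves '[70, 5.6, -2.7, 0, 0, 0, 0, 70, 0, 0, 0, 0, 0, 8.0, 70, 0, 0, 0, 0, 0, 8.0, 60, 0, 0, 30, 0, 0, 0, 60, 0, 0, 10, 0, 0, 0, 60, 0, 0, 0, 0, 0, 0]'

```text
t: 2.85
tool_pos: [0.501, -0.0289, 0.3624]
orientation: [2.727, -1.557, -0.007]
force: [-0.6, -0.6, -0.7]
opening: 0.0605
gripper_force: 0.0
```

Run:
```python
from h import *
s=robot.read_state();print(s["t"],s["q"].round(3),s["tool_pos"],s["force"])
print(cv2.Rodrigues(s["orientation"])[0].round(3))
c=robot.read_camera("wrist");cv2.imwrite("pics/w2.png",c["color"][...,::-1]);l,r=red(c);P=pts(c)
for i,st,ce in r:
    q=P[l==i];q=q[q[:,2]>.1555];print(st,ce,q.min(0),q.max(0),(q.min(0)+q.max(0))/2,cv2.minEnclosingCircle(q[:,:2].astype(np.float32)))
m=(P[...,2]>.1365)&(P[...,2]<.1435)&(P[...,1]<-.1)&(P[...,0]>.42)&(P[...,0]<.62)
q=P[m][:,:2];print(len(q),q.min(0),q.max(0))
for x in np.arange(.43,.62,.02):
    b=q[abs(q[:,0]-x)<.004]
    if len(b)>3: print(x.round(2),len(b),np.percentile(b[:,1],[0,10,50,90,100]).round(4))
```

```text
2.85 [-0.16  -0.112  1.809 -0.     1.449  2.448] [ 0.50099334 -0.02887325  0.3624427 ] [-0.58833381 -0.60304629 -0.72601235]
[[ 0.508 -0.861 -0.005]
 [-0.861 -0.508  0.001]
 [-0.003  0.004 -1.   ]]
[251, 225, 54, 51, 2060] [277.4 250.2] [ 0.48428038 -0.1032464   0.15551111] [ 0.54334657 -0.01268587  0.34173285] [ 0.51381348 -0.05796614  0.24862198] ((0.5178350806236267, -0.05895659327507019), 0.0512118898332119)
2356 [ 0.43653219 -0.15310758] [ 0.58771979 -0.11883763]
0.45 129 [-0.1395 -0.1387 -0.1365 -0.1344 -0.1338]
0.47 133 [-0.1423 -0.1414 -0.1391 -0.1372 -0.1365]
0.49 145 [-0.1449 -0.144  -0.1417 -0.1398 -0.139 ]
0.51 158 [-0.1478 -0.1467 -0.1444 -0.1425 -0.1419]
0.53 163 [-0.1503 -0.1495 -0.1473 -0.1452 -0.1446]
0.55 162 [-0.1531 -0.1521 -0.1501 -0.1482 -0.1473]
0.59 11 [-0.1225 -0.1223 -0.1215 -0.1203 -0.1188]
```

The knob centre is confirmed at about (0.5005,-0.0288) and the shaker yaw at about -7.9°. The tool is aligned, so I descend and close.

drive_tool --moves '[60, 0, 0, 25, 0, 0, 0, 60, 0, 0, 14, 0, 0, 0, 60, 0, 0, 0, 0, 0, 0, 25, 0, 0, 0, 0, 0, 0, 25, 0, 0, 0, 0, 0, 0, 25, 0, 0, 0, 0, 0, 0, 25, 0, 0, 0, 0, 0, 0, 25, 0, 0, 0, 0, 0, 0]' --grip_force 15

```text
t: 3.7
tool_pos: [0.5019, -0.0288, 0.3265]
orientation: [-2.726, 1.561, -0.002]
force: [-0.6, -0.3, 2.6]
opening: 0.0316
gripper_force: 15.0
```

Run:
```python
from h import *
s=robot.read_state();print(s)
```

```text
{'t': 3.7, 'q': array([-1.59256857e-01, -8.39347360e-02,  1.85051234e+00, -9.54608759e-06,
        1.37387102e+00,  2.45172561e+00]), 'dq': array([-0.00155296,  0.00177773,  0.00060388, -0.00113339, -0.00239059,
       -0.00015479]), 'joint_torque': array([ 8.92868405e-02, -4.18762064e+01, -4.62652981e+01,  3.43535095e-02,
       -2.07198816e-01,  5.60936212e-03]), 'tool_pos': array([ 0.50191001, -0.0287609 ,  0.326466  ]), 'orientation': array([-2.72584723e+00,  1.56104959e+00, -1.68628672e-03]), 'force': array([-0.61548725, -0.33091474,  2.55687113]), 'wrist_torque': array([ 0.0772157 ,  0.08120623, -0.0181345 ]), 'gripper_force': 15.0009123980999, 'opening': 0.03160256550687566}
```

drive_tool --moves '[25, 0, 0, -2, 0, 0, 0, 25, 0, 0, 0, 0, 0, 0]'

```text
t: 3.9
tool_pos: [0.5018, -0.0288, 0.3277]
orientation: [-2.726, 1.561, -0.0]
force: [2.6, -0.7, -3.4]
opening: 0.0314
gripper_force: 15.0
```

drive_tool --moves '[25, 0, 0, -2, 0, 0, 0, 25, 0, 0, 0, 0, 0, 0]'

```text
t: 4.1
tool_pos: [0.5017, -0.0287, 0.3297]
orientation: [-2.726, 1.561, -0.0]
force: [1.8, 0.6, -4.3]
opening: 0.0313
gripper_force: 15.0
```

drive_tool --moves '[25, 0, 0, -2, 0, 0, 0, 25, 0, 0, 0, 0, 0, 0]'

```text
t: 4.3
tool_pos: [0.5017, -0.0287, 0.3319]
orientation: [-2.726, 1.561, -0.0]
force: [3.3, -0.5, -4.3]
opening: 0.0317
gripper_force: 15.0
```

drive_tool --moves '[25, 0, 0, -1, 0, 0, 0, 25, 0, 0, 0, 0, 0, 0]'

```text
t: 4.5
tool_pos: [0.5017, -0.0287, 0.3328]
orientation: [-2.726, 1.561, -0.0]
force: [3.3, -0.7, -5.0]
opening: 0.0317
gripper_force: 15.0
```

drive_tool --moves '[25, 0, 0, -1, 0, 0, 0, 25, 0, 0, 0, 0, 0, 0]'

```text
t: 4.7
tool_pos: [0.5017, -0.0287, 0.3338]
orientation: [2.726, -1.561, -0.0]
force: [3.4, 0.6, -5.1]
opening: 0.0315
gripper_force: 15.0
```

drive_tool --moves '[25, 0, 0, -1, 0, 0, 0, 25, 0, 0, 0, 0, 0, 0]'

```text
t: 4.9
tool_pos: [0.5017, -0.0287, 0.3348]
orientation: [-2.726, 1.561, -0.0]
force: [4.1, -0.0, -5.1]
opening: 0.0317
gripper_force: 15.0
```

drive_tool --moves '[25, 0, 0, -1, 0, 0, 0, 25, 0, 0, 0, 0, 0, 0]'

```text
t: 5.1
tool_pos: [0.5017, -0.0287, 0.3358]
orientation: [-2.726, 1.561, -0.0]
force: [3.5, -0.4, -7.0]
opening: 0.0314
gripper_force: 15.0
```

drive_tool --moves '[25, 0, 0, -1, 0, 0, 0, 25, 0, 0, 0, 0, 0, 0]'

```text
t: 5.3
tool_pos: [0.5017, -0.0287, 0.3368]
orientation: [-2.726, 1.561, 0.0]
force: [4.1, -0.7, -6.3]
opening: 0.0318
gripper_force: 15.0
```

drive_tool --moves '[25, 0, 0, -0.7, 0, 0, 0, 25, 0, 0, 0, 0, 0, 0]'

```text
t: 5.5
tool_pos: [0.5017, -0.0287, 0.3375]
orientation: [2.726, -1.561, -0.0]
force: [4.0, -0.8, -6.6]
opening: 0.0317
gripper_force: 15.0
```

drive_tool --moves '[25, 0, 0, -0.5, 0, 0, 0, 25, 0, 0, 0, 0, 0, 0]'

```text
t: 5.7
tool_pos: [0.5017, -0.0287, 0.338]
orientation: [2.726, -1.561, -0.0]
force: [3.3, -0.6, -6.0]
opening: 0.0317
gripper_force: 15.0
```

Run:
```python
from h import *
for i in range(4):
    c=robot.read_camera("wrist" if i==0 else "side"); s=robot.read_state(); print(s["force"].round(1),s["wrist_torque"].round(2),s["tool_pos"].round(4))
    if i<2:
        l,r=red(c);P=pts(c)
        for k,st,ce in r: print(st,ce,np.median(P[l==k],0).round(4))
        cv2.imwrite(f"pics/g{i}.png",cv2.resize(c["color"][100:250,180:380] if i else c["color"],None,fx=3 if i else 1,fy=3 if i else 1)[...,::-1])
```

```text
[ 3.3 -0.9 -7. ] [ 0.03 -0.81 -0.02] [ 0.5017 -0.0287  0.338 ]
[248, 253, 64, 59, 2903] [279.7 282.2] [ 0.5005 -0.0291  0.1684]
[ 3.5 -0.  -5.3] [ 0.07 -0.77 -0.07] [ 0.5017 -0.0287  0.338 ]
[331, 329, 16, 18, 225] [338.5 337.2] [0.3516 0.442  0.1487]
[120, 345, 13, 3, 19] [126.8 345.7] [0.7798 0.4292 0.0549]
[34, 358, 14, 33, 131] [ 40.2 369.4] [0.933  0.4908 0.0554]
[120, 383, 12, 37, 206] [127.2 406.3] [0.7422 0.5612 0.0549]
[ 3.9  0.5 -7.2] [ 0.05 -0.74 -0.01] [ 0.5017 -0.0287  0.3379]
[ 3.5 -0.5 -6.8] [ 0.1  -0.81  0.04] [ 0.5017 -0.0287  0.3379]
```

View pics/g0.png

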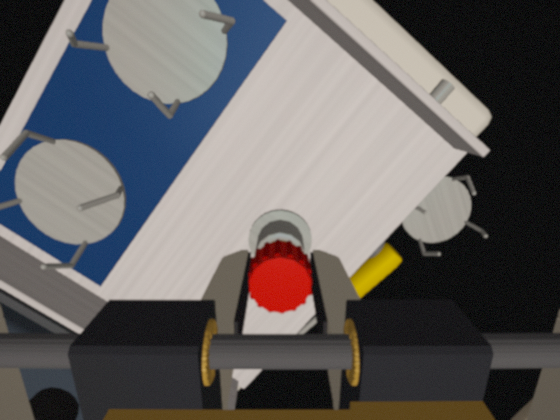

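The wrist view shows the knob held between the pads at (280,280). Its top is at 0.1684 m, so the lift is about 11.3 mm. There is a 3.5 N side force, which I relieve while easing up further.

drive_tool --moves '[25, 0.4, -0.7, 0, 0, 0, 0, 25, 0, 0, 0, 0, 0, 0]'

```text
t: 6.1
tool_pos: [0.5022, -0.0287, 0.3376]
orientation: [2.726, -1.561, -0.002]
force: [0.2, -1.4, -6.3]
opening: 0.0318
gripper_force: 15.0
```

drive_tool --moves '[25, 0, 0, -0.4, 0, 0, 0, 25, 0, 0, 0, 0, 0, 0]'

```text
t: 6.3
tool_pos: [0.5022, -0.0287, 0.338]
orientation: [2.726, -1.561, -0.002]
force: [0.8, 0.1, -7.6]
opening: 0.0317
gripper_force: 15.0
```

drive_tool --moves '[25, 0, 0, -0.3, 0, 0, 0, 25, 0, 0, 0, 0, 0, 0]'

```text
t: 6.5
tool_pos: [0.5023, -0.0287, 0.3382]
orientation: [2.726, -1.561, -0.002]
force: [-0.5, -0.4, -8.5]
opening: 0.0317
gripper_force: 15.0
```

The side force is gone and the force has climbed to about 8 N, so the screw is pressed against its thread. I turn anticlockwise, rising 2.2 mm per rad.

drive_tool --moves '[25, 0, 0, -0.2, 0, 0, -5, 25, 0, 0, -0.2, 0, 0, -5, 25, 0, 0, 0, 0, 0, 0]'

```text
t: 6.8
tool_pos: [0.5024, -0.0286, 0.3387]
orientation: [-2.853, 1.316, 0.001]
force: [1.8, 0.8, -10.2]
opening: 0.0315
gripper_force: 15.0
```

drive_tool --moves '[25, 0, 0, -0.2, 0, 0, -5, 25, 0, 0, -0.2, 0, 0, -5, 25, 0, 0, 0, 0, 0, 0]'

```text
t: 7.1
tool_pos: [0.5025, -0.0284, 0.3391]
orientation: [-2.955, 1.065, 0.0]
force: [3.8, 1.4, -12.4]
opening: 0.0316
gripper_force: 15.0
```

The force rose too much, so I back off at once.

drive_tool --moves '[25, 0, 0, 0.8, 0, 0, 0, 25, 0, 0, 0, 0, 0, 0]'

```text
t: 7.3
tool_pos: [0.5026, -0.0286, 0.3389]
orientation: [-2.954, 1.068, -0.001]
force: [2.3, 2.0, -7.9]
opening: 0.0319
gripper_force: 15.0
```

```bash
cat > w.py <<'E'
from h import *
import sys
s=robot.read_state();c=robot.read_camera("wrist");l,r=red(c);P=pts(c)
print(s["t"],s["q"][5].round(3),s["tool_pos"].round(4),s["force"].round(1),s["wrist_torque"].round(3))
for k,st,ce in r: print(st,ce,np.median(P[l==k],0).round(4))
Z=P[(P[...,2]>.095)&(P[...,2]<.12)&(c["color"].min(2)>130)];print("platz",np.median(Z,0).round(4),len(Z))
if len(sys.argv)>1: cv2.imwrite(f"pics/{sys.argv[1]}.png",c["color"][...,::-1])
E
python3 w.py
```

```text
7.3 2.106 [ 0.5026 -0.0286  0.3389] [ 2.3  2.  -7.9] [ 0.583 -0.533  0.003]
[248, 253, 64, 60, 2869] [279.6 282.9] [ 0.5009 -0.0287  0.1694]
platz [ 0.5487 -0.0552  0.108 ] 75004
```

drive_tool --moves '[25, 0, 0, -0.16, 0, 0, -5, 25, 0, 0, -0.16, 0, 0, -5, 25, 0, 0, 0, 0, 0, 0]'

```text
t: 7.65
tool_pos: [0.5027, -0.0287, 0.3393]
orientation: [-3.037, 0.802, -0.001]
force: [3.4, 2.5, -6.8]
opening: 0.0317
gripper_force: 15.0
```

drive_tool --moves '[25, 0, 0, -0.14, 0, 0, -5, 25, 0, 0, -0.14, 0, 0, -5, 25, 0, 0, 0, 0, 0, 0]'

```text
t: 7.95
tool_pos: [0.5027, -0.0287, 0.3396]
orientation: [-3.095, 0.538, -0.002]
force: [5.0, 2.2, -7.0]
opening: 0.0315
gripper_force: 15.0
```

```bash
python3 w.py
```

```text
7.95 1.756 [ 0.5027 -0.0287  0.3396] [ 5.   2.2 -7. ] [ 0.519 -0.736  0.032]
[248, 253, 64, 59, 2873] [279.6 282.4] [ 0.5011 -0.0293  0.1701]
platz [ 0.549  -0.0424  0.108 ] 76584
```

drive_tool --moves '[25, 1.0, -0.9, 0, 0, 0, 0, 25, 0, 0, -0.17, 0, 0, -5, 25, 0, 0, -0.17, 0, 0, -5, 25, 0, 0, -0.17, 0, 0, -5, 25, 0, 0, 0, 0, 0, 0]'

```text
t: 8.5
tool_pos: [0.5035, -0.0281, 0.3396]
orientation: [-3.139, 0.128, 0.002]
force: [0.9, 1.5, -6.5]
opening: 0.0313
gripper_force: 15.0
```

drive_tool --moves '[25, 0, 0, -0.17, 0, 0, -5, 25, 0, 0, -0.17, 0, 0, -5, 25, 0, 0, -0.17, 0, 0, -5, 25, 0, 0, 0, 0, 0, 0]'

```text
t: 8.9
tool_pos: [0.5035, -0.0281, 0.3401]
orientation: [-3.129, -0.281, 0.002]
force: [0.2, 2.9, -7.2]
opening: 0.0318
gripper_force: 15.0
```

```bash
python3 w.py
```

```text
8.9 1.234 [ 0.5035 -0.0281  0.3401] [ 0.2  2.9 -7.2] [ 0.471 -0.01   0.019]
[249, 253, 63, 61, 2892] [279.7 283.2] [ 0.5009 -0.0292  0.1707]
platz [ 0.5508 -0.0237  0.108 ] 76241
```

The screw is climbing at thread pitch and the lift is now about 13.6 mm, so the thread has very probably caught. I keep winding.

drive_tool --moves '[25, 0, -0.6, 0, 0, 0, 0, 25, 0, 0, -0.3, 0, 0, -8, 25, 0, 0, -0.3, 0, 0, -8, 25, 0, 0, -0.3, 0, 0, -8, 25, 0, 0, 0, 0, 0, 0]'

```text
t: 9.45
tool_pos: [0.5033, -0.0275, 0.341]
orientation: [-3.001, -0.928, 0.002]
force: [-1.2, 2.6, -5.2]
opening: 0.0316
gripper_force: 15.0
```

drive_tool --moves '[25, 0, 0, -0.3, 0, 0, -8, 25, 0, 0, -0.3, 0, 0, -8, 25, 0, 0, 0, 0, 0, 0]'

```text
t: 9.75
tool_pos: [0.5031, -0.0275, 0.3415]
orientation: [-2.843, -1.335, 0.003]
force: [-4.7, 2.7, -4.5]
opening: 0.0321
gripper_force: 15.0
```

```bash
python3 w.py
```

```text
9.75 0.537 [ 0.5031 -0.0275  0.3415] [-4.7  2.7 -4.5] [ 0.649  0.817 -0.038]
[248, 243, 64, 70, 2945] [278.8 282.5] [ 0.5003 -0.0291  0.172 ]
platz [5.542e-01 3.000e-04 1.080e-01] 73363
```

drive_tool --moves '[25, -0.3, -1.1, 0, 0, 0, 0, 25, 0, 0, -0.3, 0, 0, -8, 25, 0, 0, -0.3, 0, 0, -8, 25, 0, 0, 0, 0, 0, 0]'

```text
t: 10.2
tool_pos: [0.5021, -0.027, 0.3421]
orientation: [-2.628, -1.719, 0.002]
force: [-4.0, 2.9, -4.1]
opening: 0.0317
gripper_force: 15.0
```

drive_tool --moves '[25, 0, 0, -0.3, 0, 0, -8, 25, 0, 0, -0.2, 0, 0, -6, 25, 0, 0, 0, 0, 0, 0]'

```text
t: 10.5
tool_pos: [0.5018, -0.027, 0.3425]
orientation: [-2.399, -2.025, 0.003]
force: [-7.3, 3.2, -3.0]
opening: 0.0316
gripper_force: 15.0
```

```bash
python3 w.py
```

```text
10.5 0.013 [ 0.5018 -0.027   0.3425] [-7.3  3.2 -3. ] [ 0.616  1.327 -0.016]
[248, 240, 64, 72, 3154] [278.5 279.4] [ 0.4993 -0.0276  0.1729]
platz [0.5466 0.0134 0.1078] 64084
```

drive_tool --moves '[25, 0.4, -1.6, 0, 0, 0, 0, 25, 0, 0, 0, 0, 0, -5, 25, 0, 0, 0, 0, 0, -5, 25, 0, 0, 0, 0, 0, 0]'

```text
t: 10.95
tool_pos: [0.5005, -0.0265, 0.3428]
orientation: [-2.215, -2.226, 0.002]
force: [-6.7, 2.1, -2.0]
opening: 0.0316
gripper_force: 15.0
```

```bash
python3 w.py
```

```text
10.95 -0.16 [ 0.5005 -0.0265  0.3428] [-6.7  2.1 -2. ] [ 0.449  1.015 -0.178]
[248, 240, 65, 73, 3179] [279.4 279.7] [ 0.4989 -0.0275  0.1731]
platz [0.5359 0.0165 0.1078] 58095
```

The torque about z rose to -0.18 Nm at a lift of 16.0 mm, so the screw is at its stop. I let go, rise and check.

drive_tool --moves '[60, 0, 0, 0, 0, 0, 0, 60, 0, 0, 0, 0, 0, 0, 60, 0, 0, 0, 0, 0, 0, 60, 0, 0, 0, 0, 0, 0, 60, 0, 0, -20, 0, 0, 0, 60, 0, 0, -30, 0, 0, 8, 60, 0, 0, 0, 0, 0, 0]'

```text
t: 11.7
tool_pos: [0.5023, -0.0267, 0.3977]
orientation: [2.365, 2.059, 0.008]
force: [0.1, -0.1, -0.6]
opening: 0.0603
gripper_force: 0.0
```

```bash
python3 w.py w3;python3 - <<'E'
from h import *
s=robot.read_state();print(cv2.Rodrigues(s["orientation"])[0].round(3))
E
```

```text
11.7 -0.017 [ 0.5023 -0.0267  0.3977] [ 0.1 -0.1 -0.6] [-0.056 -0.121  0.039]
[251, 210, 48, 53, 1853] [274.3 237.6] [ 0.4988 -0.0278  0.1729]
platz [ 0.5355 -0.0014  0.1079] 52164
[[ 0.133  0.991  0.005]
 [ 0.991 -0.133 -0.001]
 [-0.     0.005 -1.   ]]
```

View pics/w3.png

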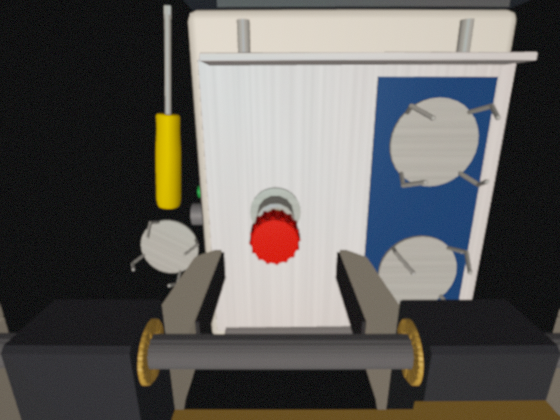

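The knob stays up by itself, with its top at 0.1729 m at pixel (275,237), and the tool is aligned with the shaker. I close the fingers and go round to outside the -y lip.

drive_tool --moves '[0, -40, 15, 0, 0, 0, 0, 0, -40, 15, 0, 0, 0, 0, 0, -40, 15, 0, 0, 0, 0, 0, -39, 15, 0, 0, 0, 0, 0, 0, 0, 0, 0, 0, 0, 0, 0, 0, 0, 0, 0, 0]'

```text
t: 12.35
tool_pos: [0.5393, -0.1929, 0.3914]
orientation: [-2.363, -2.067, 0.001]
force: [-0.4, -0.3, 0.3]
opening: 0.0163
gripper_force: 0.0
```

Run:
```python
from h import *
s=robot.read_state();p=s["tool_pos"];print(p,s["opening"]);c=robot.read_camera("wrist");P=pts(c)
m=(P[...,2]>.1365)&(P[...,2]<.1435)&(P[...,1]<-.1)&(P[...,1]>-.19)
q=P[m][:,:2]
e=np.array([.137,.9905]);a=np.array([.9905,-.137])
d=(q-p[:2])@e;w=(q-p[:2])@a;print(len(q),np.percentile(d,[1,10,50,90,99]).round(4),w.min(),w.max())
```

```text
[ 0.5392547  -0.19286831  0.39137698] 0.01634971515200523
2583 [0.0368 0.0371 0.0397 0.0416 0.0728] -0.1098519858774906 0.10950738404249555
```

The lip's outer face is 37 mm ahead and centred on the tool. I descend and start the push.

drive_tool --moves '[0, 0, 0, 40, 0, 0, 0, 0, 0, 0, 40, 0, 0, 0, 0, 0, 0, 7, 0, 0, 0, 0, 0, 0, 0, 0, 0, 0, 0, 10, 0, 0, 0, 0, 0, 0, 10, 0, 0, 0, 0, 0, 0, 0, 0, 0, 0, 0, 0]'

```text
t: 13.1
tool_pos: [0.5431, -0.1708, 0.308]
orientation: [2.36, 2.069, 0.003]
force: [0.2, 1.1, 0.1]
opening: 0.0005
gripper_force: 0.0
```

drive_tool --moves '[0, 5, 0, 0, 0, 0, 0, 0, 5, 0, 0, 0, 0, 0, 0, 5, 0, 0, 0, 0, 0, 0, 0, 0, 0, 0, 0, 0]'

```text
t: 13.5
tool_pos: [0.5443, -0.1568, 0.306]
orientation: [-2.363, -2.07, -0.001]
force: [-0.6, 0.4, -0.4]
opening: 0.0005
gripper_force: 0.0
```

drive_tool --moves '[0, 5, 0, 0, 0, 0, 0, 0, 4, 0, 0, 0, 0, 0, 0, 3, 0, 0, 0, 0, 0, 0, 0, 0, 0, 0, 0, 0]'

```text
t: 13.9
tool_pos: [0.5458, -0.1449, 0.3057]
orientation: [-2.363, -2.069, -0.001]
force: [-1.1, 0.1, 0.6]
opening: 0.0007
gripper_force: 0.0
```

drive_tool --moves '[0, 3, 0, 0, 0, 0, 0, 0, 2, 0, 0, 0, 0, 0]'

```text
t: 14.1
tool_pos: [0.5463, -0.1404, 0.3057]
orientation: [-2.364, -2.069, 0.0]
force: [0.2, -1.9, 0.3]
opening: 0.0004
gripper_force: 1.4
```

```bash
cat > v.py <<'E'
from h import *
s=robot.read_state();p=s["tool_pos"];c=robot.read_camera("wrist");P=pts(c);print(p,s["force"])
e=np.array([.137,.9905]);a=np.array([.9905,-.137]);k=np.array([.5005,-.0288])
m=(P[...,2]>.1365)&(P[...,2]<.1435)&(c["color"].min(2)>60)
d=(P[m][:,:2]-k)@e
h,b=np.histogram(d,np.arange(-.15,.2,.005));print([(x.round(3),n) for x,n in zip(b,h) if n>30])
l,r=red(c)
for i,st,ce in r: q=np.median(P[l==i],0);print(st,q.round(4),((q[:2]-k)@e).round(4))
cv2.imwrite("pics/w5.png",c["color"][...,::-1])
E
python3 v.py
```

```text
[ 0.54634212 -0.14038536  0.30569366] [ 0.17459996 -1.86009228  0.29944405]
[(np.float64(-0.1), np.int64(1163)), (np.float64(-0.095), np.int64(4278)), (np.float64(-0.065), np.int64(53)), (np.float64(-0.06), np.int64(52)), (np.float64(-0.01), np.int64(157))]
[49, 0, 50, 15, 379] [ 0.4999 -0.0222  0.1723] 0.0064
[96, 0, 10, 9, 57] [ 0.5073 -0.0229  0.171 ] 0.0068
```

View pics/w5.png

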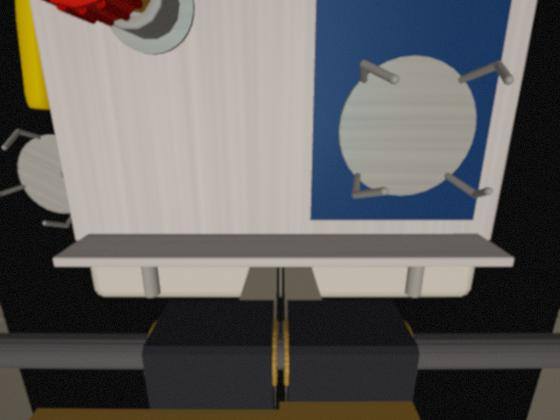

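The fingers are against the lip at (280,265) and the platform has moved about 20 mm. I push on in small steps until the stop.

drive_tool --moves '[0, 2, 0, 0, 0, 0, 0, 0, 2, 0, 0, 0, 0, 0]'

```text
t: 14.35
tool_pos: [0.5469, -0.1365, 0.3057]
orientation: [-2.364, -2.069, 0.0]
force: [-0.0, -2.7, 0.7]
opening: 0.0001
gripper_force: 1.4
```

drive_tool --moves '[0, 1, 0, 0, 0, 0, 0, 0, 1, 0, 0, 0, 0, 0]'

```text
t: 14.55
tool_pos: [0.5471, -0.1349, 0.3057]
orientation: [2.363, 2.069, -0.002]
force: [-0.8, -9.1, -0.8]
opening: 0.0004
gripper_force: 4.4
```

```bash
python3 v.py
```

```text
[ 0.54708665 -0.134865    0.30570944] [-0.84196257 -9.08547809 -0.75433064]
[(np.float64(-0.095), np.int64(858)), (np.float64(-0.09), np.int64(4540)), (np.float64(-0.06), np.int64(43)), (np.float64(-0.055), np.int64(56)), (np.float64(-0.005), np.int64(161))]
[49, 0, 50, 15, 383] [ 0.5007 -0.0169  0.1724] 0.0118
[95, 0, 10, 9, 56] [ 0.5079 -0.0178  0.1709] 0.0119
```

drive_tool --moves '[0, 1, 0, 0, 0, 0, 0, 0, 0.5, 0, 0, 0, 0, 0]'

```text
t: 14.8
tool_pos: [0.5471, -0.1345, 0.3057]
orientation: [2.363, 2.067, -0.004]
force: [-0.7, -13.3, -2.6]
opening: 0.0006
gripper_force: 6.6
```

drive_tool --moves '[0, -15, 0, 0, 0, 0, 0, 0, -20, 0, 0, 0, 0, 0, 0, 0, 0, -40, 0, 0, 0, 0, 0, 0, -40, 0, 0, 0, 0, -40, 0, -10, 0, 0, 0, 0, -50, 0, 0, 0, 0, 0, 0, -50, 0, 0, 0, 0, 0, 0, 0, 0, 0, 0, 0, 0]'

```text
t: 15.6
tool_pos: [0.5225, -0.3119, 0.3957]
orientation: [2.368, 2.063, -0.001]
force: [0.0, 0.4, -0.5]
opening: 0.0005
gripper_force: 0.0
```

Run:
```python
from h import *
s=robot.read_state();print(s["t"],s["tool_pos"],s["force"])
k=np.array([.5005,-.0288]);e=np.array([.137,.9905])
for n in("wrist","top"):
    c=robot.read_camera(n);P=pts(c);l,r=red(c)
    for i,st,ce in r:
        q=np.median(P[l==i],0)
        if np.hypot(*(q[:2]-k))<.06: print(n,st,q.round(4),((q[:2]-k)@e).round(4))
    m=(P[...,2]>.1365)&(P[...,2]<.1435)&(np.hypot(P[...,0]-.55,P[...,1]+.03)<.2);d=(P[m][:,:2]-k)@e;print(np.percentile(d,[1,5]) if m.sum() else 0)
    cv2.imwrite(f"pics/{n}9.png",c["color"][...,::-1])
```

```text
15.6 [ 0.5225484  -0.31189172  0.39570407] [ 0.01246944  0.37404108 -0.48292609]
0
top [273, 210, 13, 14, 134] [ 0.5007 -0.0014  0.1733] 0.0271
[-0.0905928 -0.0901531]
```

View pics/top9.png

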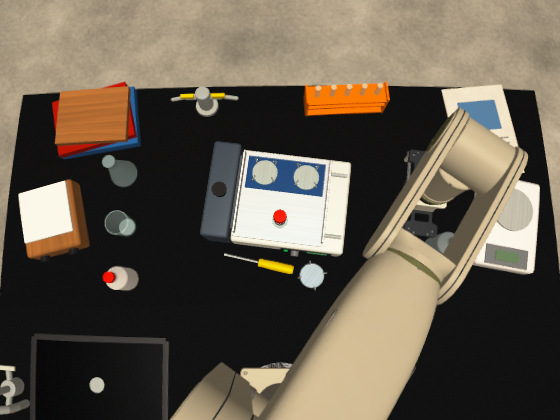

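The top view shows the platform against the drive housing, with the knob at (280,216) and still up at 0.173 m. Everything else is in place and the arm is clear, so I hand in.

```bash
python3 -c "
from plant import robot
print(robot.close_job())"
```

```text
the job is handed in; nothing more can be done
None
```

I wound the screw to its stop, where it measured about 16 mm up and stayed there by itself, slid the platform to its stop at the drive housing, and handed the job in at about 16 s; the verdict was not shown, and the upward pull briefly read 12.4 N, over the 10 N guide, before I backed off.

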